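Feed the tip rack past the spring gate

ROBOT

A 6-joint arm with a two-finger parallel gripper is mounted at the origin on a cart in front of the work surface, level with it; the furniture and walls round the work are solid. World frame = base frame: x ahead of the robot, y to its left, z up, the work surface at z = 0. Lengths are in m, angles in degrees, forces in N, time in s.
With the tool pointing down it reaches from about 0.4 to 0.825 m from the base axis. Payload 7 kg.
Tool frame: the origin (TCP) lies at the very end of the fingers, on their centre line; the grasp point (between the pads) lies 19 mm behind it; z points along the fingers, y is the line along which they close (so a half turn about z gives the same grasp; the last joint's range is limited). The gripper opens to 88 mm and grips with 3 to 60 N. Pads are 19 mm wide; open, the fingers measure 130 mm over their backs; the gripper's body (78 mm by 193 mm) begins 47 mm behind the grasp point.
Start: joints at [86.007, 20.546, 0.682, 0, -70.136, -16.507], TCP at [0.236, 0.632, 0.227] pointing down, gripper open.
Joint ranges: [-176.03, 176.03], [-82.01, 121.73], [-58.28, 71.71], [-173.87, 95.51], [-174.79, -0.11], [-173.66, 173.66]. Speed limits (degrees/s): [136.94, 136.94, 172.46, 180, 180, 180].

INTERFACE

Orientations are given as [roll, pitch, yaw] about the fixed x, y, z axes, in that order (R = Rz(yaw) Ry(pitch) Rx(roll)).
In Python, from plant import r gives the robot as it stands. The module is installed in compiled form; this text tells all that it offers.
- The arm moves only by the tool jog_arm, never from a script. Its arguments are lists of equal length, an entry for each row: "travel": the shift along the tool's x, y, z each as a share of 50 cm, from -1 to 1, a list of three; "dr": the turn, a rotation vector about the tool's x, y, z each as a share of 360 degrees, from -1 to 1, a list of three; "claw": the opening, from 0 (shut) to 1 (fully open). A call has exactly 10 rows; each row is the pose to reach, as a shift and turn from the pose commanded when the call began, along the tool's axes at that moment, turning the shorter way round; what a row does not reach only later rows make up. A row lasts 1/8 s, in which the tool goes at most 62.5 mm and 10.7 degrees, less where a joint would pass 70% of its speed; a pose out of reach is approached as far as the arm can. A call with a number of a shift or a turn outside -1 to 1 is refused whole. A call with a gripper value outside its range is refused whole. The fingers move at their own pace and stop on an object; "newtons" is the grip in N (left out, the last holds). Time passes only in rows, so rows that repeat a pose let the fingers close, or fill a call up. It gives the time, the measured TCP pose, the force, the opening and the grip force at its end, in the units of the state.
- r.get_state(): the state, without advancing time (a new reading comes with each control period).
- r.capture(name): name is "scene" or "top"; returns a dict with "pixels" (400x640x3 uint8, red, green, blue), "range_z" (400x640 float32, m along the optical axis (not along the pixel's ray), 0 where there is no reading), "fx", "fy", "cx", "cy" (pixels), "position" and "attitude" of the camera in the world. Camera axes: x right, y up, looking along -z (the intrinsics and any distortion apply to the point x, -y, -z); pixel columns grow to the right and rows downward; lengths in m; the calibration is good to about 2 mm. A picture is of the moment at which its call begins.
- r.close_job(): hands the job in; it is judged then, once.
Trained networks look in the newest picture that a camera, given by its name, has taken for a name from the list of things; names that differ only in an ending like _2 or _b are one class to them, and where a whole thing is asked for, a point or a joint stands for the part that bears it (a point fixed in the world has none). Each returns a list of dicts, best first, with "conf" (0 to 1); they miss things now and then, are a little off and sometimes report something else, mostly with a low value. They report only what shows in the picture. A call takes as long as a camera call. They do not tell look-alikes from the thing itself.
- r.boxes_of(name, camera): "extent" ([left, top, right, bottom] in pixels, round what is visible of it).
- r.regions_of(name, camera): "pixels" (400x640 bool, what is visible of it) and "extent" ([left, top, right, bottom] in pixels, round what is visible of it).
- r.tip_of(name, camera): "at" ([column, row] in pixels: a listed point, or the origin of a listed thing).
The state is a dict: "time_s": time; "joints": joint angles; "qd": joint speeds; "joint_torque": joint torques, N m; "tcp_pos": TCP position; "eef_rot": TCP orientation; "contact_force": force on the tool from outside, world axes, zero at the start; "moment": the same for the moment, N m; "gripper_width": finger opening in m; "gripper_force": force on a finger pad.
Only numpy, scipy, OpenCV 4.12 (cv2) and the standard library are available. Lean on these libraries where they do the work, as an engineer would, in place of code of your own. Each camera call takes 0.05 s, during which the arm holds its last target. There are 200 camera calls.

TASK

Load the pipette-tip box into the feed lane without picking anything up: with one fingertip press down the long bar beside the lane and keep it down so that the gate stays open, and meanwhile with the other finger push the box along the lane past the gate until it is fully home against the end stop. Then let go, so that the gate springs shut behind the box. Leave the box flat in the lane, never press it against the gate, and leave the jar, the weight and the small beaker alone.

Things in the scene. Friction and masses are not known exactly. Their poses are not given: they have to be found in the camera images.
- lane: Feed lane fixed to the worktop. Origin on the worktop, on the lane's centre line at the gate; +x is the feed direction, z up; press bar and gate hinge lie on its +y side. Base plate 3 mm thick, x -240 to +145, y -54 to +80 mm. Rails 4 mm thick, 21 mm high, leave a channel 92 mm wide (y -46 to +46), open at x = -235; the +y rail has a 20 mm slot at x = 0 and a slight lead-in after it.
- tip_rack: Box of yellow pipette tips under a hardly visible clear lid, rigid, about 0.14 kg, in the lane before the gate. 118 mm long (own y axis, along the lane), 84 mm wide, 66 mm high with the lid. Origin at the centre of its underside, z up. Its solid end walls reach 42 mm above it. Home: origin at lane x = +75 mm (nose on the stop), rear face 16 mm past the gate's middle.
- bar_mid (a point): Middle of the top face of the press bar, lane x = -95 mm. Long steel plate 260 x 40 x 3 mm joined to the gate, lane x -225 to +35 mm. May be pressed anywhere; a fingertip can slide along it. Shut, its top slopes up outward from y = +64 (38 mm high) to y = +97 (60 mm high). Pressed to 0.6 rad it is level, top 29 mm above the worktop, y +77 to +117 mm.
- jar: Bystander: small jar with white lid, 44 mm across, 60 mm high, standing beside the lane on its -y side. Origin at the centre of its underside.
- weight: Bystander: 27 mm wide, 48 mm high calibration weight, on the -y side of the lane. Origin at the centre of its underside.
- small_beaker: Bystander: small beaker 46 mm across, 42 mm high, on the -y side of the lane. Origin at the centre of its underside.
- end_stop (a point): Middle of the face of the end stop, a wall 31 mm high across the lane; lane x = +134 mm, y = 0, 17 mm above the worktop.
- tongue_tip (a point): Steel tongue 10 mm thick along the lane (x -5 to +5 mm). This point is its tip. Shut, it leans through the slot into the channel as far as y = +23 mm at about 50 mm height and blocks the box; open, it stands upright outside the channel, top 65 mm above the worktop. The box cannot push it open.
- gate: The moving part: gate tongue and press bar, both steel, rigidly joined by a rod along the hinge axis. Origin on the hinge axis at lane x = 0, y = +57, z = 12 mm; x along the lane.
- gate_hinge (a joint): Hinge of gate tongue and press bar (one rigid part), rad. Axis parallel to the feed direction at lane y = +57, z = 12 mm. 0: shut; grows as the bar is pressed down; stop at 0.7. From 0.5 on the tongue is clear of the channel. A light spring shuts it once the bar is let go: 2 to 5 N down on the bar hold it open.
There are look-alikes about, which are no part of the job. Leave any purple or turquoise look-alike of the tip_rack alone.

How it is judged:
By the outcome, as a careful person would: the job done as asked, in the order asked, and still so for the second after the job is handed in, with the robot touching nothing.
It also fails if it takes over 40 s, if anything falls off the work surface, if the arm or the gripper's body presses on something with over 40 N, if the wrist force passes 120 N, or if a joint passes its speed limit or range.

## Working session

There is one attempt and no reset: what is moved stays moved. The work goes in short steps, Python scripts to look and compute and a tool call to move; the robot and the scene stay as the last step left them, time stands still between calls to the robot, and variables do not carry over. Pictures are saved under pics/ and viewed, at most 10 in all, crops included, and the job is handed in when it is done.

Besides the shell and the picture viewer there is one more tool, called in YAML: its name, and indented under it one key for each argument. jog_arm: Moves the arm, as the interface text tells. Its arguments: {"type":"object","properties":{"travel":{"type":"array"},"dr":{"type":"array"},"claw":{"type":"array"},"newtons":{"type":"number"}},"required":["travel","dr","claw"]}

```bash
mkdir -p pics
cat > h.py <<'E'
import numpy as np, cv2
from scipy.spatial.transform import Rotation as R
from plant import r
def att(c):
    a=np.array(c["attitude"],float)
    if a.shape==(3,3): return a
    if a.size==4: return None
    return R.from_euler('xyz',a,degrees=True).as_matrix()
def cloud(c):
    z=c["range_z"]; v,u=np.mgrid[0:400,0:640]
    P=np.stack([(u-c["cx"])/c["fx"]*z,-(v-c["cy"])/c["fy"]*z,-z],-1)
    W=P@att(c).T+np.array(c["position"]); W[z==0]=np.nan
    return W
E
python3 - <<'E'
from h import *
print(r.get_state())
for n in ("scene","top"):
    c=r.capture(n); cv2.imwrite(f"pics/{n}0.png",c["pixels"][...,::-1]); np.save(f"{n}.npy",cloud(c))
    print(n,{k:c[k] for k in c if k not in("pixels","range_z")})
    W=cloud(c)
    for t in ("lane","tip_rack","gate","jar","weight","small_beaker"):
        for d in r.regions_of(t,n)[:4]:
            print(t,d["conf"],d["extent"],np.nanmedian(W[d["pixels"]],axis=0).round(3))
    for t in ("tip_rack","bar_mid","end_stop","tongue_tip","lane","gate"):
        for d in r.tip_of(t,n)[:3]:
            u,v=np.round(d["at"]).astype(int); print(t,d["conf"],d["at"],W[min(v,399),min(u,639)].round(3))
E
```

```text
{'time_s': 0.0, 'joints': array([ 8.60062258e+01,  2.05899445e+01,  6.33777549e-01, -1.89215966e-02,
       -7.01367679e+01, -1.65067718e+01]), 'qd': array([-0.00867442,  0.03220663,  0.04129754, -0.00219614,  0.02080823,
        0.04898566]), 'joint_torque': array([-1.50132011e-03, -5.82716990e+01,  2.93045533e+01,  6.99728429e+00,
        6.91508059e-03, -1.49643656e-04]), 'tcp_pos': array([0.2362583 , 0.63177623, 0.22564332]), 'eef_rot': array([ 1.79905841e+02, -9.35329337e-03, -2.05069818e+01]), 'contact_force': array([ 0.08568269, -0.62121629,  0.41852551]), 'moment': array([-0.04128711, -0.03676647, -0.03063358]), 'gripper_force': 0.0, 'gripper_width': 0.08735406218146786}
scene {'fx': 408.25583565095275, 'fy': 408.25583565095275, 'cx': 313.9829532460641, 'cy': 194.30168777827254, 'position': array([0.13682677, 0.53321916, 0.72393327]), 'attitude': array([  43.16053405,   -0.48130408, -134.95479759])}
lane 0.9 [242.0, 153.5, 404.6, 252.8] [0.58  0.108 0.004]
lane 0.63 [309.7, 143.4, 324.3, 163.8] [ 0.693 -0.044  0.026]
tip_rack 0.97 [206.2, 264.0, 281.5, 337.3] [0.488 0.356 0.0
[... 1612 characters left out ...]
0.55 [335.2, 147.3, 347.2, 162.0] [0.705 0.033 0.058]
jar 0.54 [307.1, 144.8, 318.4, 159.0] [0.716 0.117 0.031]
weight 0.52 [306.7, 146.0, 320.3, 159.1] [0.716 0.117 0.031]
small_beaker 0.73 [359.4, 155.6, 376.5, 169.7] [ 0.697 -0.049  0.007]
small_beaker 0.21 [274.3, 161.8, 404.1, 232.2] [0.572 0.073 0.004]
tip_rack 0.91 [357.9, 195.7] [ 0.579 -0.018  0.041]
tip_rack 0.7 [390.5, 278.9] [ 0.332 -0.105  0.044]
tip_rack 0.67 [239.9, 225.4] [0.498 0.334 0.045]
bar_mid 0.7 [349.5, 222.8] [0.498 0.009 0.053]
end_stop 0.86 [280.7, 178.7] [0.64  0.215 0.003]
tongue_tip 0.76 [320.5, 194.5] [ 0.591  0.095 -0.   ]
lane 0.7 [326.6, 187.4] [0.612 0.073 0.004]
lane 0.21 [350.1, 223.7] [0.495 0.01  0.056]
```

View pictures.

Run:
```python
from h import *
i=cv2.imread("pics/scene0.png"); cv2.imwrite("pics/c1.png",cv2.resize(i[135:260,230:420],None,fx=4,fy=4,interpolation=2))
W=np.load("top.npy"); S=np.load("scene.npy")
# lane fit from base plate-height & known outline: refine w/ top camera plate points
c=np.concatenate([W.reshape(-1,3),S.reshape(-1,3)])
c=c[~np.isnan(c[:,0])]
# stand-in initial guess from points
o=np.array([.612,.073]); 
m=(c[:,2]>.035)&(c[:,2]<.065)&(np.abs(c[:,0]-.51)<.06)&(c[:,1]>-.13)&(c[:,1]<.16)
b=c[m]; cen=np.median(b,0)
p,_,rec=*np.polyfit(b[:,1],b[:,0],1),0
print("bar pts",len(b),cen,"slope yaw",np.degrees(np.arctan2(1,p)))
np.save("c.npy",c)
from scipy.optimize import minimize
# bar: plane through y64,z38 -> y97,z60 x -225..35 ; fit yaw, y offset by plane; x by ends
def loc(q,P):
    d=P[:,:2]-q[:2]; s,co=np.sin(q[2]),np.cos(q[2]); return np.c_[d[:,0]*co+d[:,1]*s,-d[:,0]*s+d[:,1]*co,P[:,2]]
# plate-level visible points around
def cost(q):
    L=loc(q,c); z=L[:,2]
    inb=(L[:,0]>-.225)&(L[:,0]<.035)&(L[:,1]>.064)&(L[:,1]<.097)
    s1=np.sum(inb&(np.abs(z-(.038+(L[:,1]-.064)*22/33))<.004))
    inp=(L[:,0]>-.24)&(L[:,0]<.145)&(L[:,1]>-.046)&(L[:,1]<.046)
    s2=np.sum(inp&(np.abs(z-.003)<.0025))
    st=(L[:,0]>.134)&(L[:,0]<.140)&(np.abs(L[:,1])<.046); s3=np.sum(st&(np.abs(z-.031)<.004))
    ra=(np.abs(np.abs(L[:,1])-.048)<.002)&(L[:,0]>-.235)&(L[:,0]<.134); s4=np.sum(ra&(np.abs(z-.021)<.004))
    out=(L[:,0]>-.235)&(L[:,0]<.134)&(np.abs(L[:,1])<.044); 
    return -(s1+2*s3+2*s4)+0.0*s2
from scipy.optimize import differential_evolution as DE
q=DE(cost,[(.57,.65),(.03,.12),(1.1,1.6)],seed=1,popsize=25,maxiter=80).x
print(q,np.degrees(q[2]),cost(q))
L=loc(q,c)
np.save("q.npy",q)
for zl,zh in((.0,.012),(.015,.027),(.03,.036),(.036,.07)):
    k=(L[:,2]>zl)&(L[:,2]<zh)&(np.abs(L[:,0])<.26)&(np.abs(L[:,1])<.13)
    H,_,_=np.histogram2d(L[k,1],L[k,0],bins=[np.arange(-.13,.131,.01),np.arange(-.26,.261,.02)])
    print(zl); print("\n".join(f"{int(-130+10*i):5d} "+" ".join(f"{int(v):2d}" for v in row) for i,row in enumerate(H)))
```

```text
bar pts 2653 [ 0.52294    -0.00162743  0.04548909] slope yaw 82.72621503056293
[0.6057852  0.08672591 1.34503653] 77.0649165684037 -3015.0
0.0
 -130 20 20 17 14 20 26  9 17 20 15  2  0 11 15 17  7 15 20 19 19 26 19 22 17 19 19
 -120 24 21 21 17 18 12 15 13 23 17 11  0 10 22 14  3 13 18 19 18 19 22 20 17 13 24
 -110 16 16 18 13 17 23 20 12 26 24 10  0 14 16 17  5 14 21 13 22 22 15 20 14 14 10
 -100 13 15 15 20 17 19 21 35 19 17 16 30 36 19 18 18 34 16 18 20 21 16 13 21 18 25
  -90 19 19 14 18 13 20 17 13 19 25 27 24 20 18 21 20 17 19 22 22 21 16 24 15 20 15
  -80 21 20 23 11 12 13 10 11  7 12 20 15 17 22 16 20 17 15 22 16 23 18 19 23 25 16
  -70 17 15 12 10  7 10  9 12  7 11  9 11 18 12 12 15 13  9 17 14 21 22 27 25 25 25
  -60 24  8  7  9  7  8  6  9  5  7  8  5  7  7  5  6  7  9  7  6 21 18 19 23 21 29
  -50 21 37 42 27  7  0  0  1  1  3 19 52 51 50 49 51 52 54 61 28 23 26 20 30 22 23
  -40 19 39 37 19  9  0  0  0  0  0 15 38 43 43 48 41 44 40 42 26 26 22 20 18 23 21
  -30 21 36 39 24  8  0  0  0  0  0 21 43 44 37 36 42 45 41 46 24 22 19 20 22 24 20
  -20 24 35 35 24  8  0  0  0  0 
[... 7095 characters left out ...]
0  0  0  0  0  0  0  0  0  0
   50  0  0  0  0  0  0  0  0  0  0  0  0  0  0  0  0  0  0  0  0  0  0  0  0  0  0
   60  0  4 21 19 19 16 21 16 20 16 20 21 23 23 16  0  0  0  0  0  0  0  0  0  0  0
   70  0  9 35 33 37 36 34 37 35 37 37 36 37 38 30  0  0  0  0  0  0  0  0  0  0  0
   80  0  8 36 35 34 37 35 36 37 38 36 39 41 38 29  0  0  0  0  0  0  0  0  0  0  0
   90  0 11 31 35 34 33 35 35 37 35 38 34 35 36 28  0  0  0  0  0  0  0  0 11 17  0
  100  0  0  0  0  0  0  0  0  0  0  0  0  0  0  0  0  0  0  0  0  0  0  0 29 54 26
  110  0  0  0  0  0  0  0  0  0  0  0  0  0  0  0  0  0  0  0  0  0  0  0 49 70 66
  120  0  0  0  0  0  0  0  0  0  0  0  0  0  0  0  0  0  0  0  0  0  0  0 58 67 64
```

View pics/scene0.png

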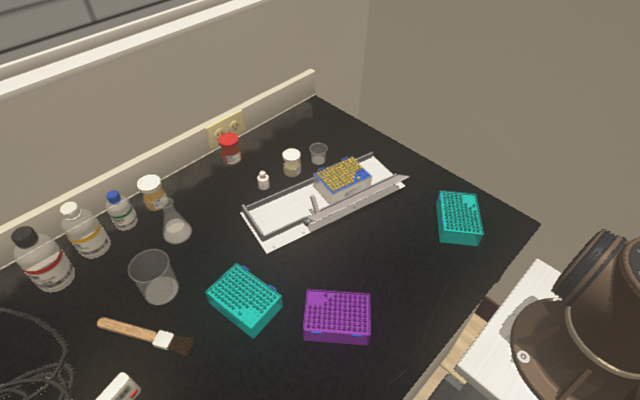

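View pics/c1.png

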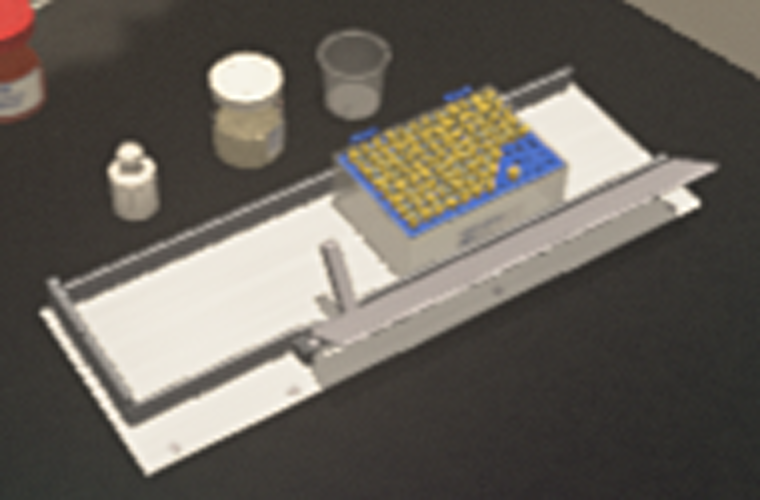

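View pics/top0.png

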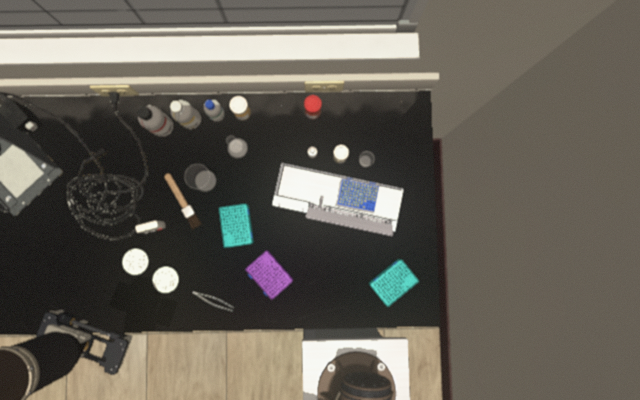

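The lookalikes are: teal (243,297), purple (337,317), teal (459,217) and the yellow box in the lane (344,178). I choose the yellow one. The crop shows it between the rails before the gate, with the tongue at about (315,200), the bar on the robot side, and the jar, weight and beaker beyond the lane.

```bash
cat >> h.py <<'E'
q=np.array([0.6058,0.0867,np.radians(77.06)])
def lane(P):
    P=np.atleast_2d(P); d=P[:,:2]-q[:2]; s,c=np.sin(q[2]),np.cos(q[2])
    return np.c_[d[:,0]*c+d[:,1]*s,-d[:,0]*s+d[:,1]*c,P[:,2]]
def goto(x,y,z,p=None,rot=None):
    s=r.get_state(); p=s["tcp_pos"] if p is None else np.array(p); Rm=R.from_euler('xyz',s["eef_rot"] if rot is None else rot,degrees=True)
    c,n=np.cos(q[2]),np.sin(q[2]); t=np.array([q[0]+x*c-y*n,q[1]+x*n+y*c,z])
    T=R.from_euler('xyz',[180,0,np.degrees(q[2])-180],degrees=True)
    print("t",s["time_s"],"lane",lane(s["tcp_pos"])[0].round(4),"F",s["contact_force"].round(1),"rot",s["eef_rot"].round(2),"w",s["gripper_width"])
    print("travel",(Rm.inv().apply(t-p)/.5).round(4),"dr",((Rm.inv()*T).as_rotvec(degrees=True)/360).round(4))
E
python3 - <<'E'
from h import *
c=lane(np.load("c.npy"))
k=(c[:,2]>.042)&(c[:,2]<.075)&(c[:,0]>-.2)&(c[:,0]<-.02)&(abs(c[:,1])<.05)
b=c[k]; print(np.percentile(b,[1,3,50,97,99],axis=0).round(4))
for lo,hi in((-.04,-.02),(-.01,.01),(.02,.035)):
    m=(b[:,1]>lo)&(b[:,1]<hi); print(lo,np.percentile(b[m,0],[1,3,97,99]).round(4))
goto(-.185,.048,.12,[.236,.632,.227],[180,0,-20.5])
goto(-.185,.048,.227,[.236,.632,.227],[180,0,-20.5])
E
```

```text
[[-0.1632 -0.0429  0.0421]
 [-0.1607 -0.0405  0.0422]
 [-0.0999 -0.0008  0.0455]
 [-0.0485  0.0397  0.0507]
 [-0.0459  0.0408  0.0519]]
-0.04 [-0.1633 -0.1605 -0.0485 -0.046 ]
-0.01 [-0.1627 -0.1595 -0.0491 -0.0456]
0.02 [-0.1631 -0.1599 -0.0496 -0.0467]
t 1.3 lane [0.4489 0.4822 0.2266] F [-0.   0.8 -0.3] rot [180.    0.  -20.5] w 0.087805713425086
travel [1.0282 1.1419 0.214 ] dr [-0.    -0.     0.229]
t 1.3 lane [0.4489 0.4822 0.2266] F [-0.   0.8 -0.3] rot [180.    0.  -20.5] w 0.087805713425086
travel [1.0282 1.1419 0.    ] dr [-0.    -0.     0.229]
```

jog_arm:
  travel:
    - [0.08, 0.09, 0]
    - [0.16, 0.18, 0]
    - [0.24, 0.27, 0]
    - [0.32, 0.36, 0]
    - [0.4, 0.45, 0]
    - [0.48, 0.53, 0]
    - [0.56, 0.62, 0]
    - [0.64, 0.71, 0]
    - [0.72, 0.8, 0]
    - [0.8, 0.89, 0]
  dr:
    - [0, 0, 0.02]
    - [0, 0, 0.04]
    - [0, 0, 0.06]
    - [0, 0, 0.08]
    - [0, 0, 0.1]
    - [0, 0, 0.12]
    - [0, 0, 0.14]
    - [0, 0, 0.17]
    - [0, 0, 0.2]
    - [0, 0, 0.229]
  claw: [0.9, 0.9, 0.9, 0.9, 0.9, 0.9, 0.9, 0.9, 0.9, 0.9]

```text
time_s: 2.55
tcp_pos: [0.4557, 0.0735, 0.2272]
eef_rot: [-179.9, 0.1, -103.3]
contact_force: [1.9, 0.7, -0.3]
gripper_width: 0.0787
gripper_force: 0.0
```

Run:
```python
from h import *
goto(-.185,.048,.12)
```

```text
t 2.55 lane [-0.0464  0.1433  0.2272] F [ 1.9  0.7 -0.3] rot [-1.7994e+02  6.0000e-02 -1.0326e+02] w 0.07867863163508201
travel [ 0.2763 -0.192   0.2143] dr [-0.0002  0.0002 -0.0009]
```

jog_arm:
  travel:
    - [0.07, -0.05, 0]
    - [0.14, -0.1, 0]
    - [0.21, -0.15, 0]
    - [0.276, -0.192, 0.05]
    - [0.276, -0.192, 0.12]
    - [0.276, -0.192, 0.17]
    - [0.276, -0.192, 0.214]
    - [0.276, -0.192, 0.214]
    - [0.276, -0.192, 0.214]
    - [0.276, -0.192, 0.214]
  dr:
    - [0, 0, 0]
    - [0, 0, 0]
    - [0, 0, -0.001]
    - [0, 0, -0.001]
    - [0, 0, -0.001]
    - [0, 0, -0.001]
    - [0, 0, -0.001]
    - [0, 0, -0.001]
    - [0, 0, -0.001]
    - [0, 0, -0.001]
  claw: [0.9, 0.9, 0.9, 0.9, 0.9, 0.9, 0.9, 0.9, 0.9, 0.9]

```text
time_s: 3.8
tcp_pos: [0.5186, -0.0805, 0.1207]
eef_rot: [-179.9, 0.0, -102.6]
contact_force: [0.1, 0.8, 0.8]
gripper_width: 0.0787
gripper_force: 0.0
```

Run:
```python
from h import *
goto(-.185,.048,.029)
c=r.capture("scene"); cv2.imwrite("pics/s2.png",cv2.resize(c["pixels"][100:280,230:510,::-1],None,fx=2.7,fy=2.7,interpolation=2))
```

```text
t 3.8 lane [-0.1825  0.0475  0.1207] F [0.1 0.8 0.8] rot [-1.7989e+02  4.0000e-02 -1.0257e+02] w 0.07869495694154804
travel [0.0051 0.0013 0.1834] dr [-0.0003  0.0001  0.001 ]
```

View pics/s2.png

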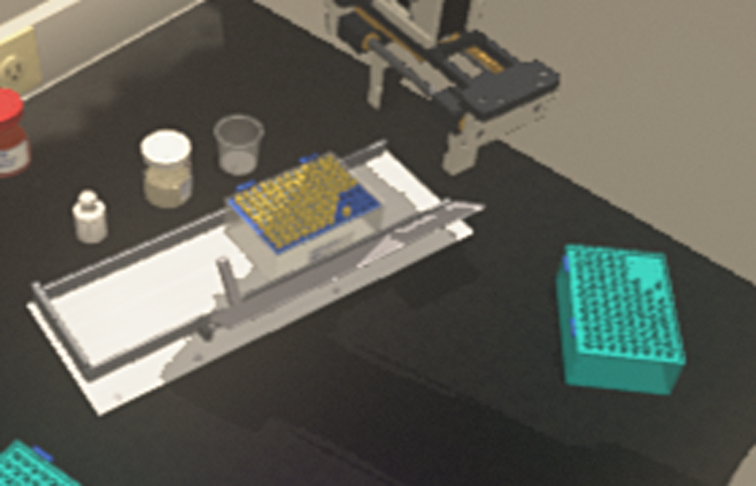

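The picture shows the fingers above the channel at (375,95) and above the bar at (455,160), both behind the box. I'm pressing down now.

jog_arm:
  travel:
    - [0.008, 0.001, 0.05]
    - [0.008, 0.001, 0.1]
    - [0.008, 0.001, 0.115]
    - [0.008, 0.001, 0.13]
    - [0.008, 0.001, 0.145]
    - [0.008, 0.001, 0.16]
    - [0.008, 0.001, 0.172]
    - [0.008, 0.001, 0.183]
    - [0.008, 0.001, 0.183]
    - [0.008, 0.001, 0.183]
  dr:
    - [0, 0, 0.001]
    - [0, 0, 0.001]
    - [0, 0, 0.001]
    - [0, 0, 0.001]
    - [0, 0, 0.001]
    - [0, 0, 0.001]
    - [0, 0, 0.001]
    - [0, 0, 0.001]
    - [0, 0, 0.001]
    - [0, 0, 0.001]
  claw: [0.9, 0.9, 0.9, 0.9, 0.9, 0.9, 0.9, 0.9, 0.9, 0.9]

```text
time_s: 5.1
tcp_pos: [0.5167, -0.0845, 0.0282]
eef_rot: [-180.0, -0.0, -102.9]
contact_force: [-2.5, 1.4, 3.1]
gripper_width: 0.0789
gripper_force: 1.8
```

Run:
```python
from h import *
goto(.0065,.048,.029)
c=r.capture("scene"); cv2.imwrite("pics/s3.png",cv2.resize(c["pixels"][100:280,230:510,::-1],None,fx=2.7,fy=2.7,interpolation=2))
L=lane(cloud(c).reshape(-1,3)); L=L[(L[:,0]>-.14)&(L[:,0]<.03)&(L[:,2]<.08)&(L[:,2]>.015)]
for y in (.05,.06,.07,.08,.09,.1,.11): 
    k=abs(L[:,1]-y)<.003; print(y,k.sum(),np.median(L[k,2]).round(4))
k=(abs(L[:,0])<.006)&(L[:,1]>0)&(L[:,1]<.075); print(L[k].round(3)[:30])
```

```text
t 5.1 lane [-0.1868  0.0485  0.0282] F [-2.5  1.4  3.1] rot [-180.     -0.   -102.94] w 0.07889074554578433
travel [-0.3866 -0.0011 -0.0016] dr [-0. -0.  0.]
0.05 141 0.0193
0.06 106 0.0277
0.07 15 0.0238
0.08 147 0.0279
0.09 154 0.0279
0.1 158 0.0282
0.11 146 0.028
[[-0.004  0.05   0.062]
 [ 0.002  0.052  0.064]
 [ 0.002  0.055  0.066]
 [-0.001  0.054  0.064]
 [-0.003  0.055  0.064]
 [ 0.005  0.056  0.066]
 [ 0.002  0.056  0.064]
 [ 0.     0.057  0.064]
 [-0.002  0.057  0.062]
 [-0.002  0.06   0.066]
 [ 0.005  0.056  0.063]
 [ 0.004  0.059  0.064]
 [ 0.002  0.059  0.064]
 [ 0.     0.06   0.064]
 [-0.001  0.062  0.065]
 [-0.004  0.062  0.063]
 [ 0.004  0.055  0.058]
 [ 0.005  0.06   0.063]
 [ 0.002  0.059  0.06 ]
 [ 0.001  0.061  0.062]
 [-0.001  0.063  0.062]
 [-0.004  0.062  0.06 ]
 [ 0.005  0.057  0.057]
 [ 0.005  0.061  0.061]
 [ 0.005  0.063  0.063]
 [ 0.001  0.062  0.059]
 [-0.002  0.061  0.057]
 [-0.004  0.062  0.056]
 [ 0.004  0.051  0.048]
 [ 0.005  0.056  0.053]]
```

View pics/s3.png

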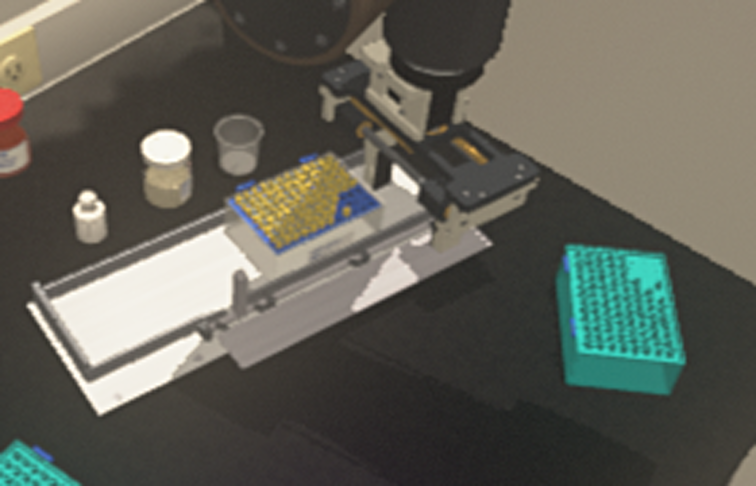

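The bar is level and the tongue stands upright outside the channel at (240,290). I'm pushing the box now.

jog_arm:
  travel:
    - [-0.02, 0, 0]
    - [-0.036, 0, 0]
    - [-0.052, 0, 0]
    - [-0.068, 0, 0]
    - [-0.084, 0, 0]
    - [-0.1, 0, 0]
    - [-0.116, 0, 0]
    - [-0.132, 0, 0]
    - [-0.148, 0, 0]
    - [-0.164, 0, 0]
  dr:
    - [0, 0, 0]
    - [0, 0, 0]
    - [0, 0, 0]
    - [0, 0, 0]
    - [0, 0, 0]
    - [0, 0, 0]
    - [0, 0, 0]
    - [0, 0, 0]
    - [0, 0, 0]
    - [0, 0, 0]
  claw: [0.9, 0.9, 0.9, 0.9, 0.9, 0.9, 0.9, 0.9, 0.9, 0.9]

```text
time_s: 6.4
tcp_pos: [0.535, -0.004, 0.028]
eef_rot: [180.0, -0.0, -102.9]
contact_force: [-0.4, -5.0, 4.2]
gripper_width: 0.079
gripper_force: 2.5
```

Run:
```python
from h import *
goto(.0065,.048,.0285)
c=r.capture("scene"); cv2.imwrite("pics/s4.png",cv2.resize(c["pixels"][100:280,230:510,::-1],None,fx=2.7,fy=2.7,interpolation=2))
```

```text
t 6.4 lane [-0.1043  0.0487  0.028 ] F [-0.4 -5.   4.2] rot [ 180.     -0.   -102.94] w 0.0790088628083034
travel [-0.2216 -0.0014 -0.0009] dr [ 0. -0. -0.]
```

View pics/s4.png

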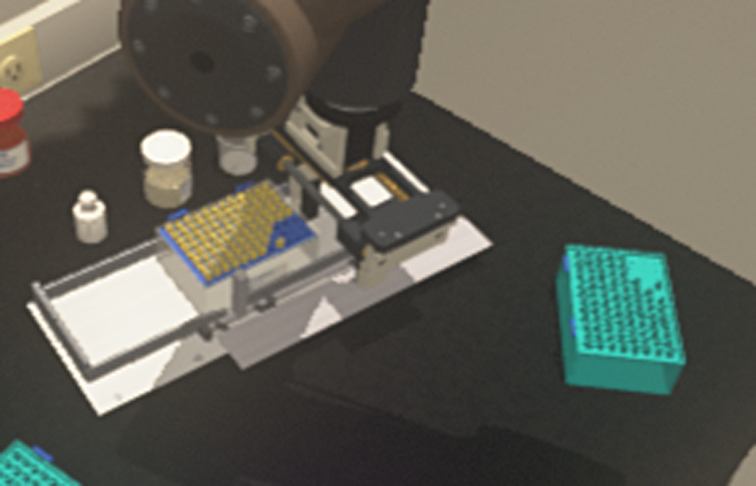

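The box is moving straight and is now beside the tongue at (240,290), with the gate still open.

jog_arm:
  travel:
    - [-0.018, 0, 0]
    - [-0.036, 0, 0]
    - [-0.054, 0, 0]
    - [-0.072, 0, 0]
    - [-0.09, 0, 0]
    - [-0.108, 0, 0]
    - [-0.126, 0, 0]
    - [-0.144, 0, 0]
    - [-0.162, 0, 0]
    - [-0.18, 0, 0]
  dr:
    - [0, 0, 0]
    - [0, 0, 0]
    - [0, 0, 0]
    - [0, 0, 0]
    - [0, 0, 0]
    - [0, 0, 0]
    - [0, 0, 0]
    - [0, 0, 0]
    - [0, 0, 0]
    - [0, 0, 0]
  claw: [0.9, 0.9, 0.9, 0.9, 0.9, 0.9, 0.9, 0.9, 0.9, 0.9]

```text
time_s: 7.7
tcp_pos: [0.5552, 0.0837, 0.028]
eef_rot: [180.0, -0.0, -102.9]
contact_force: [-0.2, -3.3, 2.4]
gripper_width: 0.0793
gripper_force: 1.6
```

Run:
```python
from h import *
goto(.0065,.048,.0285)
```

```text
t 7.7 lane [-0.0142  0.0487  0.028 ] F [-0.2 -3.3  2.4] rot [ 180.     -0.   -102.94] w 0.07928119371459433
travel [-0.0415 -0.0014 -0.0009] dr [ 0. -0. -0.]
```

jog_arm:
  travel:
    - [-0.01, 0, 0]
    - [-0.02, 0, 0]
    - [-0.028, 0, 0]
    - [-0.033, 0, 0]
    - [-0.036, 0, 0]
    - [-0.038, 0, 0]
    - [-0.04, 0, 0]
    - [-0.041, 0, 0]
    - [-0.042, 0, 0]
    - [-0.042, 0, 0]
  dr:
    - [0, 0, 0]
    - [0, 0, 0]
    - [0, 0, 0]
    - [0, 0, 0]
    - [0, 0, 0]
    - [0, 0, 0]
    - [0, 0, 0]
    - [0, 0, 0]
    - [0, 0, 0]
    - [0, 0, 0]
  claw: [0.9, 0.9, 0.9, 0.9, 0.9, 0.9, 0.9, 0.9, 0.9, 0.9]

```text
time_s: 8.95
tcp_pos: [0.5589, 0.1017, 0.0281]
eef_rot: [179.9, -0.1, -103.0]
contact_force: [-1.2, -11.6, 6.2]
gripper_width: 0.079
gripper_force: 6.6
```

Run:
```python
from h import *
goto(.0065,.048,.0285)
c=r.capture("scene"); cv2.imwrite("pics/s5.png",cv2.resize(c["pixels"][100:280,230:510,::-1],None,fx=2.7,fy=2.7,interpolation=2))
b=lane(cloud(c).reshape(-1,3)); b=b[(b[:,2]>.042)&(b[:,2]<.06)&(b[:,0]>.0)&(b[:,0]<.18)&(abs(b[:,1])<.045)]
print(np.percentile(b[:,0],[1,3,97,99]).round(4))
```

```text
t 8.95 lane [0.0041 0.0491 0.0281] F [ -1.2 -11.6   6.2] rot [ 1.7992e+02 -1.3000e-01 -1.0304e+02] w 0.07898779179031531
travel [-0.0049 -0.0021 -0.0008] dr [ 0.0002 -0.0004 -0.0003]
[0.0143 0.0171 0.1317 0.1338]
```

View pics/s5.png

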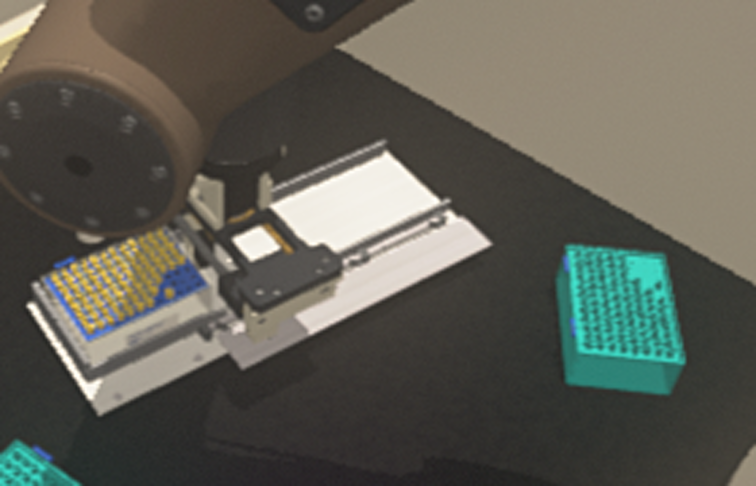

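The push force rose to 11.6 N and the box spans lane x 15 to 134 mm, so it is home. I'll back off with the bar still held down, then lift.

jog_arm:
  travel:
    - [0.01, 0, 0]
    - [0.03, 0, 0]
    - [0.06, 0, 0]
    - [0.09, 0, 0]
    - [0.09, 0, -0.02]
    - [0.09, 0, -0.04]
    - [0.09, 0, -0.06]
    - [0.09, 0, -0.08]
    - [0.09, 0, -0.15]
    - [0.09, 0, -0.25]
  dr:
    - [0, 0, 0]
    - [0, 0, 0]
    - [0, 0, 0]
    - [0, 0, 0]
    - [0, 0, 0]
    - [0, 0, 0]
    - [0, 0, 0]
    - [0, 0, 0]
    - [0, 0, 0]
    - [0, 0, 0]
  claw: [0.9, 0.9, 0.9, 0.9, 0.9, 0.9, 0.9, 0.9, 0.9, 0.9]

```text
time_s: 10.25
tcp_pos: [0.5485, 0.0596, 0.1533]
eef_rot: [179.8, -0.1, -102.9]
contact_force: [0.3, 0.7, -0.9]
gripper_width: 0.0788
gripper_force: 0.0
```

jog_arm:
  travel:
    - [0.1, 0, -0.05]
    - [0.2, 0, -0.1]
    - [0.3, 0, -0.1]
    - [0.4, 0, -0.1]
    - [0.4, 0, -0.1]
    - [0.4, 0, -0.1]
    - [0.4, 0, -0.1]
    - [0.4, 0, -0.1]
    - [0.4, 0, -0.1]
    - [0.4, 0, -0.1]
  dr:
    - [0, 0, 0]
    - [0, 0, 0]
    - [0, 0, 0]
    - [0, 0, 0]
    - [0, 0, 0]
    - [0, 0, 0]
    - [0, 0, 0]
    - [0, 0, 0]
    - [0, 0, 0]
    - [0, 0, 0]
  claw: [0.9, 0.9, 0.9, 0.9, 0.9, 0.9, 0.9, 0.9, 0.9, 0.9]

```text
time_s: 11.5
tcp_pos: [0.505, -0.1348, 0.203]
eef_rot: [180.0, -0.0, -102.9]
contact_force: [-0.2, -0.6, -0.3]
gripper_width: 0.0791
gripper_force: 0.0
```

Run:
```python
from h import *
goto(0,.048,.2)
c=r.capture("scene"); cv2.imwrite("pics/s6.png",cv2.resize(c["pixels"][100:280,230:510,::-1],None,fx=2.7,fy=2.7,interpolation=2))
L=lane(cloud(c).reshape(-1,3)); b=L[(L[:,2]>.042)&(L[:,2]<.06)&(L[:,0]>.008)&(L[:,0]<.18)&(abs(L[:,1])<.045)]
print(np.percentile(b,[1,3,97,99],axis=0).round(4))
k=(abs(L[:,0])<.008)&(L[:,2]>.03)&(L[:,2]<.08)&(L[:,1]<.06)&(L[:,1]>0); print("tongue ymin",L[k][:,1].min() if k.any() else None)
k=(abs(L[:,1]-.09)<.004)&(abs(L[:,0]+.09)<.08)&(L[:,2]<.08); print("bar z at y90",np.median(L[k,2]))
```

```text
t 11.5 lane [-0.2385  0.0487  0.203 ] F [-0.2 -0.6 -0.3] rot [ 179.99   -0.   -102.91] w 0.07908425086522262
travel [-0.477  -0.0016  0.006 ] dr [ 0.     -0.      0.0001]
[[ 0.0174 -0.0423  0.0421]
 [ 0.0189 -0.0403  0.0421]
 [ 0.1321  0.04    0.0502]
 [ 0.1339  0.0409  0.051 ]]
tongue ymin 0.023718128068523622
bar z at y90 0.0012681338928745012
```

View pics/s6.png

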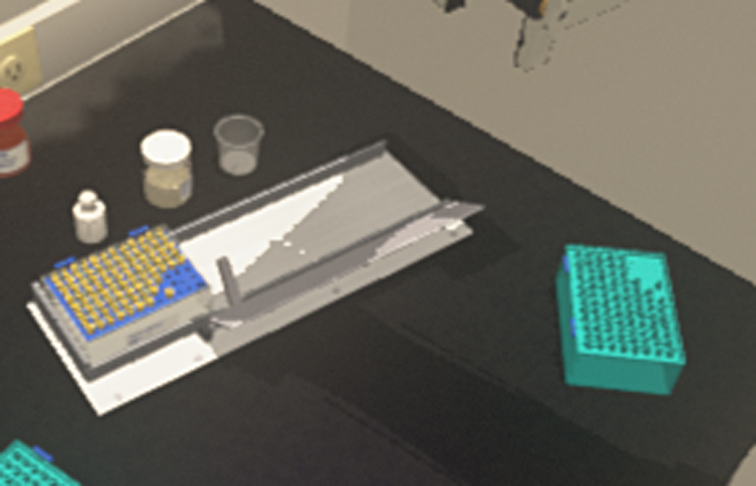

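The box is home against the stop at (35,290), the tongue has closed behind it at (230,280), and the jar, weight and beaker are where they were.

```bash
python3 -c "
from plant import r
print(r.close_job())"
```

```text
the job is handed in; nothing more can be done
None
```

The job is handed in: the tip box is flat in the lane and home against the end stop, the gate has sprung shut behind it, and the jar, weight and small beaker were not touched.

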